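Clear the tile and set the hand rest one hole over

TASK

Get the tile ready for painting: first take the yellow-handled brush off the white tile and lay it flat in the free side of the wooden brush tray, bristles pointing the same way as the other two brushes, and let go of it. Then grip the red lock knob of the hand rest, pull it up, slide the rest along its rail to the next hole on the side where the tile lies, and let the pin drop fully home there. Finish still holding the red knob in the gripper with the pin kept fully down, and leave the tile and everything else where they are.

Things in the scene. Friction and masses are not known exactly. Their poses are not given: they have to be found in the camera images.
- brush: The brush to clear: a flat glazing brush, 190 mm long, lying on the tile, 10 mm thick. Origin: middle of its length, on its underside. x points to the bristles, z up. Yellow wooden handle 14 mm wide and 10 mm high from x = -95 to +30 mm (the place to pinch, across y; it balances near x = 0), steel ferrule 24 mm wide from 30 to 58 mm, dark bristles 22 mm wide to 95 mm (stiff). 45 g.
- brush_tip (a point): End of the bristles of the yellow-handled brush (95 mm from its origin along its x, 5 mm above its underside).
- tray: Shallow open plywood brush tray fixed to the bench, 250 mm (x) by 190 mm (y) outside, walls 5 mm thick and 16 mm high, inner floor 5 mm above the bench. Origin: centre of the underside. The bristles of the two brushes already in it point to +x of the tray. They lie along x near y = +22 and y = +62 mm; the half with negative y is free.
- brush_a: Green-handled brush lying in the tray, same shape as the yellow one; leave it. Origin mid-length on the underside, x to the bristles.
- brush_b: Brush with a dark wooden handle lying in the tray, same shape as the yellow one; leave it. Origin mid-length on the underside, x to the bristles.
- tile: White ceramic tile 150 x 150 x 8 mm with a half-painted blue pattern, loose on the bench, 0.45 kg. Origin: centre of the underside, z up. It lies on one side or the other (+y or -y of the rail) of the hand rest's wooden plate; the terracotta plate lies on the other side.
- rail: Fixed steel rail of the hand rest: square tube 30 x 30 mm, 400 mm long along its y, top face 65 mm above the bench, standing on two feet at its ends. Origin: on the bench under the middle of the rail; -x of the rail looks roughly towards the robot. Its top has five square 14 mm holes at y = -80, -40, 0, +40, +80 mm.
- slide (a joint): Position (m) of the sliding hand rest along the rail, positive to the rail's +y; the holes are at -0.08, -0.04, 0, 0.04, 0.08. It starts in the middle hole (0, with up to 2 mm play either way). While the pin is in a hole it is locked; with the pin out it slides with about 2 N of friction.
- rest_plate (a point): Centre of the top of the hand rest's wooden plate: 70 mm wide, 105 mm long, at 40 to 50 mm height, reaching out to the rail's -x from the blue sleeve (60 mm long along y, 44 mm wide, top 72 mm above the bench) that slides on the rail; the plunger stands on the sleeve's middle, 73 mm from this point.
- plunger (a joint): Height (m) of the lock plunger: 0 = pin fully down in a hole, 0.016 = fully pulled up (stop). The 10 mm pin reaches 10 mm into the hole with a rounded tip, so it must be raised more than 0.010 to clear; on the rail between holes it rests at 0.010. A spring pushes it down with 6 N at 0 and 8.5 N at the top; it moves with the sleeve and drops in by itself over a hole.
- knob: Red round knob on top of the plunger, diameter 28 mm, 30 mm high. Origin: centre of its underside, 96 mm above the bench when the pin is home; it has a brass collar 18 mm wide below it and free space around it.
- knob_grip (a point): Middle of the red knob, on its axis, 15 mm above its underside (111 mm above the bench when the pin is home): the place to grip it from above.
- plate: Terracotta plate, 140 mm across, 22 mm high, on the other side of the hand rest from the tile; leave it. Origin: centre of the underside.
- bowl: White bowl 110 mm across, 55 mm high, at the far edge; leave it. Origin: centre of the underside.
- jar_blue: Blue glaze jar, 60 mm across, 85 mm high, beyond the rail; leave it. Origin: centre of the underside.
- jar_red: Red-brown glaze jar, 60 mm across, 85 mm high, beyond the rail; leave it. Origin: centre of the underside.
- mug: White mug, 76 mm across, 90 mm high; leave it. Origin: centre of the underside.
- vase: Unglazed vase 90 mm across, 115 mm high, beyond the tray; leave it. Origin: centre of the underside.
There are look-alikes about, which are no part of the job. There is more than one size of the brush; the one meant has the size given above.

How it is judged:
By the outcome, as a careful person would: the job done as asked, in the order asked, and still so for the second after the job is handed in, while the arm keeps its last pose, push and grip.
It also fails if it takes over 59 s, if anything falls off the work surface, if the arm or the gripper's body presses on something with over 40 N, if the wrist force passes 120 N, or if a joint passes its speed limit or range.

ROBOT

A 6-joint arm with a two-finger parallel gripper is mounted at the origin on the work surface. World frame = base frame: x ahead of the robot, y to its left, z up, the work surface at z = 0. Lengths are in m, angles in rad, forces in N, time in s.
With the tool pointing down it reaches from about 0.35 to 1 m from the base axis. Payload 7.1 kg.
Tool frame: the origin (TCP) lies midway between the tips of the shut fingers; the grasp point (between the pads) lies 19 mm behind it (robot.grasp_offset is the distance from the TCP to the grasp point, in m); z points along the fingers, y is the line along which they close (so a half turn about z gives the same grasp; the last joint's range is limited). The gripper opens to 85 mm and grips with 20 to 120 N. Pads are 22 mm wide; open, the fingers measure 114 mm over their backs; the gripper's body (76 mm by 85 mm) begins 54 mm behind the grasp point. The pads swing forward as they close: fully open they stand 13 mm farther back than shut.
Start: joints at [-1.288, 0.423, 1.63, -0, 1.089, -0.019], TCP at [0.186, -0.597, 0.231] pointing down, gripper open.
Joint ranges: [-3, 3], [-0.9, 2.11], [0.09, 2.58], [-1.31, 4.45], [0.11, 2.69], [-2.54, 2.54]. Speed limits (rad/s): [2.39, 2.39, 3.01, 3.14, 3.14, 3.14].

INTERFACE

Orientations are given as a 3x3 rotation matrix whose columns are the frame's x, y, z axes.
In Python, from rig import robot gives the robot as it stands.
- The arm moves only by the shell command python3 -m jog 'ROWS' [OPENING] [FORCE]. ROWS is JSON, one flat list of numbers, 6 for each row, row after row: the shift along the tool's x, y, z in cm, then the turn, a rotation vector about the tool's x, y, z in degrees. In form: [dx, dy, dz, ax, ay, az, dx, dy, dz, ax, ay, az, ...]. A call has 1 to 20 rows; each row shifts and turns the commanded pose from where the row before left it, along the tool's axes as they then stand; what a row does not reach is not made up. A row lasts 1/10 s, in which the tool goes at most 50 mm and 8.59 degrees, less where a joint would pass 70% of its speed; a pose out of reach is approached as far as the arm can. A call with a gripper value outside its range is refused whole. OPENING is the finger opening in cm, from 0 to 8.54, set as the call begins (- or left out, the last holds). The fingers move at their own pace and stop on an object; FORCE is the grip in N (left out, the last holds). Time passes only in rows, so rows that do not move let the fingers close. It gives the time, the measured TCP pose, the force, the opening and the grip force at its end, in the units of the state.
- robot.get_state(): the state, without advancing time (a new reading comes with each control period).
- robot.get_image(name): name is "scene" or "top" or "wrist"; returns a dict with "pixels" (480x640x3 uint8, blue, green, red), "z_map" (480x640 float32, m along the optical axis (not along the pixel's ray), 0 where there is no reading), "K" (3x3 intrinsics, pixels), "R" (3x3) and "t" (3): a world point X has camera coordinates R X + t. Camera axes: x right, y down, z forward; pixel columns grow to the right and rows downward; lengths in m; the calibration is good to about 2 mm. A picture is of the moment at which its call begins.
- robot.close_job(): hands the job in; it is judged then, once.
The state is a dict: "time_s": time; "joints": joint angles; "joint_velocities": joint speeds; "joint_efforts": joint torques, N m; "ee_pos": TCP position; "tool_rot": TCP orientation; "force": force on the tool from outside, world axes, zero at the start; "torque": the same for the moment, N m; "opening": opening from 0.0 (shut) to 1.0 (fully open); "grip_force": force on a finger pad.
Only numpy, scipy, OpenCV 4.12 (cv2) and the standard library are available. Lean on these libraries where they do the work, as an engineer would, in place of code of your own. Each camera call takes 0.05 s, during which the arm holds its last target. There are 200 camera calls.

## Working session

There is one attempt and no reset: what is moved stays moved. The work goes in short steps, Python scripts to look and compute and a shell command to move; the robot and the scene stay as the last step left them, time stands still between calls to the robot, and variables do not carry over. Pictures are saved under pics/ and viewed, at most 10 in all, crops included, and the job is handed in when it is done.

```bash
mkdir -p pics; ls
python3 - <<'E'
from rig import robot
import cv2,numpy as np
for n in ("top","scene"):
    d=robot.get_image(n); cv2.imwrite(f"pics/{n}0.png",d["pixels"]); np.savez(f"{n}0.npz",**d)
s=robot.get_state(); print(s["ee_pos"],s["tool_rot"],s["time_s"],s["opening"],robot.grasp_offset)
E
```

```text
pics
[ 0.18565949 -0.59627917  0.23062464] [[ 9.54803430e-01  2.97237719e-01 -3.85766111e-04]
 [ 2.97237968e-01 -9.54802523e-01  1.31641951e-03]
 [ 2.29590752e-05 -1.37158620e-03 -9.99999059e-01]] 0.1 0.998197088002089 0.0187
```

View pics/top0.png

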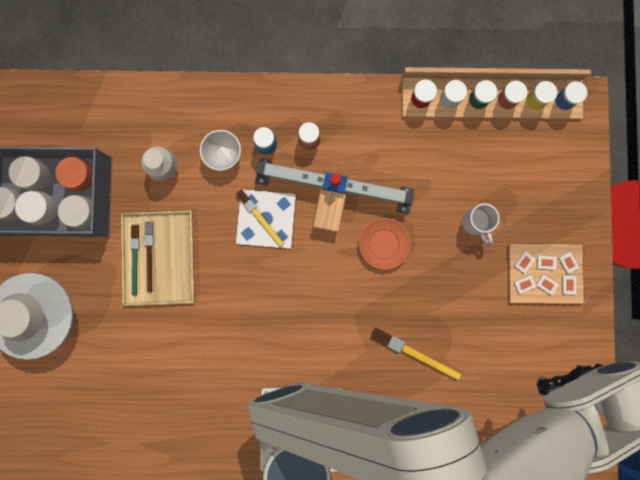

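View pics/scene0.png

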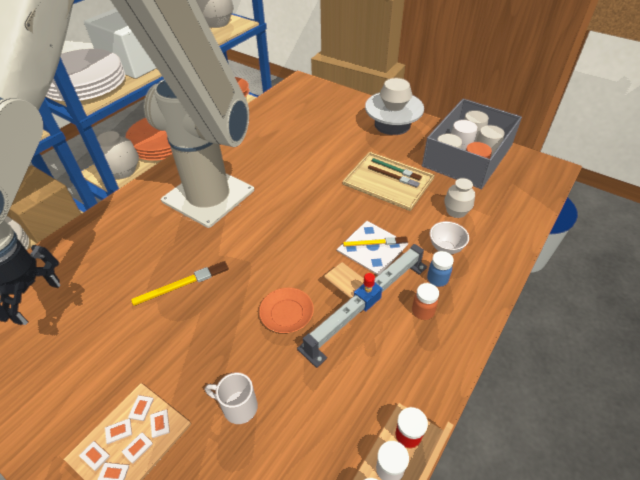

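The top view shows the tray at (157,258) with its bristles up (towards +x), the brush on the tile with bristles at (243,196) and handle end at (283,246), the red knob at (336,180), and the rail from (262,172) to (406,199). The tile lies on the image-left side, which is +y. A larger decoy brush lies at (415,355).

```bash
cat > h.py <<'E'
import cv2,numpy as np
def world(d,u,v):
    u=np.asarray(u,int);v=np.asarray(v,int);z=d["z_map"][v,u];K=d["K"]
    c=np.stack([(u-K[0,2])/K[0,0]*z,(v-K[1,2])/K[1,1]*z,z],-1)
    return (c-d["t"])@d["R"]
def mask(d,lo,hi,box):
    m=cv2.inRange(cv2.cvtColor(d["pixels"],cv2.COLOR_BGR2HSV),lo,hi)
    o=np.zeros_like(m);x0,y0,x1,y1=box;o[y0:y1,x0:x1]=m[y0:y1,x0:x1];return o
def axis(P):
    c=P[:,:2].mean(0);w,V=np.linalg.eigh(np.cov((P[:,:2]-c).T));a=V[:,1];s=(P[:,:2]-c)@a
    return c,a,s.min(),s.max(),(P[:,:2]-c)@V[:,0]
E
python3 - <<'E'
from h import *
np.set_printoptions(precision=4,suppress=True)
d=dict(np.load("top0.npz"))
print("cam",-d["R"].T@d["t"])
m=mask(d,(20,150,120),(35,255,255),(236,188,296,250)); v,u=np.nonzero(m)
P=world(d,u,v); c,a,l,h,o=axis(P); print("yellow",len(P),c,a,l,h,np.ptp(o),np.median(P[:,2]),"ends",c+a*l,c+a*h)
m=mask(d,(0,180,80),(8,255,255),(322,170,350,190)); v,u=np.nonzero(m)
P=world(d,u,v);print("knob",len(P),P.mean(0),P.min(0),P.max(0))
P=P[P[:,2]>.115];print(len(P),P.mean(0),P.min(0),P.max(0))
# rail: height 0.06-0.068
vv,uu=np.mgrid[150:215,250:420];P=world(d,uu.ravel(),vv.ravel())
hsv=cv2.cvtColor(d["pixels"],cv2.COLOR_BGR2HSV)[vv.ravel(),uu.ravel()]
R=P[(abs(P[:,2]-.065)<.004)&(hsv[:,1]<80)];c,a,l,h,o=axis(R);print("rail",len(R),c,a,l,h,np.ptp(o))
# tray walls
vv,uu=np.mgrid[200:315,112:205];P=world(d,uu.ravel(),vv.ravel())
W=P[(P[:,2]>.0135)&(P[:,2]<.0185)]
T=P[(P[:,2]>.0035)&(P[:,2]<.03)].astype(np.float32);print("tray",len(T),cv2.minAreaRect(T[:,:2].copy()),cv2.minAreaRect(W[:,:2].astype(np.float32).copy()))
# tile
vv,uu=np.mgrid[180:258,228:302];P=world(d,uu.ravel(),vv.ravel());T=P[(P[:,2]>.005)&(P[:,2]<.03)].astype(np.float32);print("tile",cv2.minAreaRect(T[:,:2].copy()))
for q in [(135,230),(134,290),(149,225),(149,288),(243,196),(283,246)]: print(q,world(d,*q))
E
```

```text
cam [ 0.4018 -0.0349  1.5997]
yellow 189 [0.5373 0.0974] [-0.7644 -0.6448] -0.061760506484113735 0.1888696973361447 0.01982579157896697 0.01861683833354155 ends [0.5845 0.1373] [ 0.3929 -0.0243]
knob 67 [ 0.6535 -0.0817  0.1263] [ 0.6426 -0.0908  0.1188] [ 0.6664 -0.0706  0.1322]
67 [ 0.6535 -0.0817  0.1263] [ 0.6426 -0.0908  0.1188] [ 0.6664 -0.0706  0.1322]
rail 1046 [ 0.6549 -0.0835] [0.1876 0.9823] -0.20738229614947637 0.21226371616475423 0.043777645849868735
tray 6180 ((0.4565196633338928, 0.39503002166748047), (0.3128271698951721, 0.2509905695915222), 1.3311479091644287) ((0.4544471502304077, 0.404100239276886), (0.2496059089899063, 0.21010518074035645), 2.599299192428589)
tile ((0.563310980796814, 0.10782226920127869), (0.21161265671253204, 0.20002345740795135), 0.5420393943786621)
(135, 230) [0.5281 0.4581 0.0091]
(134, 290) [0.366  0.4534 0.0176]
(149, 225) [0.5412 0.4178 0.0187]
(149, 288) [0.3716 0.4135 0.0173]
(243, 196) [0.6222 0.1654 0.0205]
(283, 246) [0.4882 0.0562 0.0042]
```

```bash
python3 -m jog '[3,-3,0,0,0,0,3,-3,0,0,0,0,3,-3,0,0,0,0,3,-3,0,0,0,0,3,-3,0,0,0,0,3,-3,0,0,0,0,3,-3,0,0,0,0,3,-3,0,0,0,0,3,-3,0,0,0,0,3,-3,0,0,0,0,3,-3,0,0,0,0,3,-3,0,0,0,0,3,-3,0,0,0,0,3,-3,0,0,0,0,3,-3,0,0,0,0,3,-3,0,0,0,0,3,-3,0,0,0,0,3,-3,0,0,0,0,3,-3,0,0,0,0]' 6
python3 -m jog '[0,0,0,0,0,-8,0,0,0,0,0,-8,0,0,0,0,0,-7,0,0,0,0,0,0,0,0,0,0,0,0]'
python3 - <<'E'
from h import *
from rig import robot
d=robot.get_image("wrist"); cv2.imwrite("pics/w1.png",d["pixels"]); np.savez("w1.npz",**d)
d=robot.get_image("top"); cv2.imwrite("pics/top1.png",d["pixels"][130:330,90:430].repeat(2,0).repeat(2,1)); np.savez("top1.npz",**d)
E
```

```text
time_s: 2.0
ee_pos: [0.5609, 0.1187, 0.231]
tool_rot: [[0.955, 0.298, -0.001], [0.298, -0.955, -0.0], [-0.001, 0.0, -1.0]]
force: [0.9, -0.3, 0.4]
opening: 0.702
grip_force: 0.0
time_s: 2.5
ee_pos: [0.5604, 0.1169, 0.2311]
tool_rot: [[0.765, 0.644, -0.001], [0.644, -0.765, -0.0], [-0.0, -0.0, -1.0]]
force: [0.5, -0.1, 0.5]
opening: 0.707
grip_force: 0.0
```

View pics/w1.png

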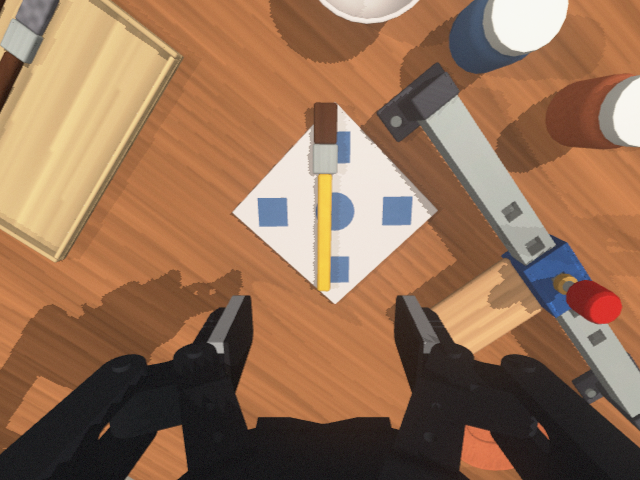

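The wrist view shows the brush upright in the image, with yellow from (325,174) to (324,290). The tool axis is almost aligned with it. The knob is at (593,300), a tray wall runs from (180,58) to (60,260), and rail holes are at (512,211), (535,245) and (597,338).

Run:
```python
from h import *
np.set_printoptions(precision=4,suppress=True)
d=dict(np.load("w1.npz")); 
m=mask(d,(20,150,120),(32,255,255),(300,165,345,300)); m=cv2.erode(m,np.ones((3,3)));v,u=np.nonzero(m)
P=world(d,u,v);P=P[(P[:,2]>.012)&(P[:,2]<.024)]; c,a,l,h,o=axis(P); print("yellow",len(P),c,a,np.degrees(np.arctan2(a[1],a[0])),l,h,np.ptp(o),np.median(P[:,2]),"ends",c+a*l,c+a*h)
for q in [(325,105),(325,135),(180,58),(60,260),(592,300)]: print(q,world(d,*q))
vv,uu=np.mgrid[60:420,380:640];P=world(d,uu.ravel(),vv.ravel())
hsv=cv2.cvtColor(d["pixels"],cv2.COLOR_BGR2HSV)[vv.ravel(),uu.ravel()]
R=P[(abs(P[:,2]-.065)<.003)&(hsv[:,1]<60)&(abs((P[:,0]-.655)*.982-(P[:,1]+.083)*.188)<.03)];c,a,l,h,o=axis(R);print("rail",len(R),c,a,l,h,np.ptp(o))
S=P[(abs(P[:,2]-.072)<.003)&(hsv[:,1]>120)&(hsv[:,0]>100)&(hsv[:,0]<130)];print("sleeve",len(S),cv2.minAreaRect(S[:,:2].astype(np.float32)))
m=mask(d,(0,170,60),(8,255,255),(555,270,630,330))|mask(d,(172,170,60),(180,255,255),(555,270,630,330));v,u=np.nonzero(m);P=world(d,u,v);print("knob",P.min(0),P.max(0)); T=P[P[:,2]>.123];print("knobtop",len(T),cv2.minEnclosingCircle(T[:,:2].astype(np.float32)),T.mean(0))
# tray from top
d=dict(np.load("top1.npz"))
for q in [(123,214),(191,211),(193,302),(124,305)]: 
  K=d["K"];r=d["R"].T@np.array([(q[0]-K[0,2])/K[0,0],(q[1]-K[1,2])/K[1,1],1]);C=-d["R"].T@d["t"];print(q,C+r*(.016-C[2])/r[2])
```

```text
yellow 1190 [0.5415 0.1007] [-0.7697 -0.6385] -140.3224987408142 -0.0568476958607079 0.06386001266509858 0.010342325240018156 0.018577118013968864 ends [0.5853 0.137 ] [0.4924 0.0599]
(325, 105) [0.6343 0.1774 0.0175]
(325, 135) [0.6141 0.1603 0.017 ]
(180, 58) [0.58   0.3062 0.0041]
(60, 260) [0.3339 0.2938 0.0091]
(592, 300) [ 0.6537 -0.0695  0.1242]
rail 9745 [ 0.662  -0.0397] [0.1947 0.9809] -0.23672480249609468 0.16720297823336627 0.04265050032721214
sleeve 1975 ((0.6545326113700867, -0.08160217106342316), (0.06063013896346092, 0.04318155348300934), 79.22449493408203)
knob [ 0.6183 -0.2193 -0.0009] [0.6933 0.1654 0.3742]
knobtop 893 ((0.639372706413269, 0.03590081259608269), 0.131294846534729) [ 0.6549 -0.0787  0.127 ]
(123, 214) [0.5708 0.4896 0.016 ]
(191, 211) [0.5805 0.3061 0.016 ]
(193, 302) [0.3351 0.2951 0.016 ]
(124, 305) [0.3257 0.4794 0.016 ]
```

View pics/top1.png

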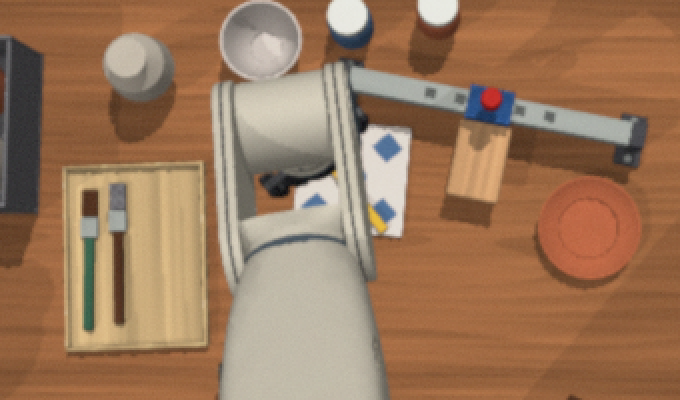

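The tray corners check out at 245 × 184 mm to the wall mid-lines, with bristles towards +x. The two other brushes are on the +y side, so the free half is at lower y. Next I go down onto the brush.

```bash
python3 -m jog '[0.3,0,4,0,0,0,0,0,4,0,0,0,0,0,4,0,0,0,0,0,4,0,0,0,0,0,3,0,0,0,0,0,1.5,0,0,0,0,0,1,0,0,0,0,0,0.5,0,0,0,0,0,0,0,0,0,0,0,0,0,0,0]' 3.5
python3 -m jog '[0,0,0,0,0,0,0,0,0,0,0,0,0,0,0,0,0,0,0,0,0,0,0,0,0,0,0,0,0,0,0,0,0,0,0,0,0,0,0,0,0,0,0,0,0,0,0,0]' 0.8 30
```

```text
time_s: 3.6
ee_pos: [0.5638, 0.119, 0.0125]
tool_rot: [[0.763, 0.647, 0.002], [0.647, -0.763, 0.0], [0.002, 0.001, -1.0]]
force: [0.1, 0.2, -0.1]
opening: 0.408
grip_force: 0.0
time_s: 4.4
ee_pos: [0.5636, 0.119, 0.0125]
tool_rot: [[0.763, 0.646, 0.002], [0.646, -0.763, 0.0], [0.002, 0.001, -1.0]]
force: [0.4, -1.1, 6.1]
opening: 0.151
grip_force: 30.1
```

```bash
python3 -m jog '[0,0,-0.5,0,0,0,0,0,-1,0,0,0,0,0,-2,0,0,0,0,0,-3,0,0,0,0,0,-3,0,0,0,0,0,-3,0,0,0,0,0,0,0,0,0]'
python3 - <<'E'
from h import *
from rig import robot
np.set_printoptions(precision=4,suppress=True)
d=robot.get_image("wrist"); cv2.imwrite("pics/w2.png",d["pixels"]); np.savez("w2.npz",**d)
E
```

```text
time_s: 5.1
ee_pos: [0.5656, 0.1194, 0.1411]
tool_rot: [[0.763, 0.647, 0.008], [0.647, -0.763, 0.001], [0.007, 0.004, -1.0]]
force: [-0.2, -0.3, -0.7]
opening: 0.148
grip_force: 29.4
```

View pics/w2.png

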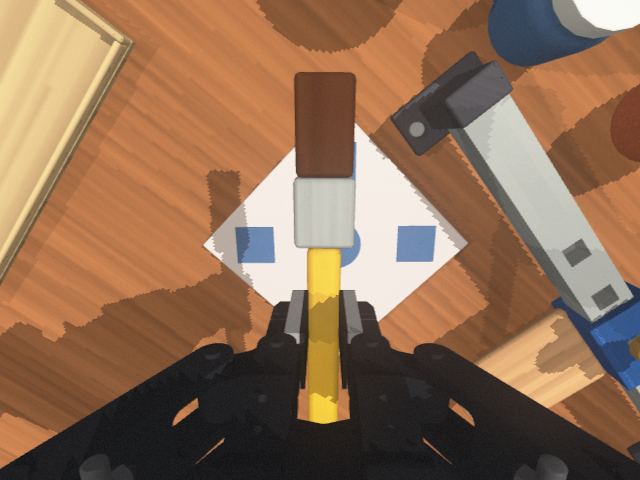

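```bash
python3 -m jog '[0.8,-3,0,0,0,0,0.8,-3,0,0,0,0,0.8,-3,0,0,0,0,0.8,-3,0,0,0,0,0.8,-3,0,0,0,0,0.8,-3,0,0,0,0,0.8,-3.3,0,0,0,0,0.7,-3.3,0,0,0,0,0,0,0,0,0,8,0,0,0,0,0,8,0,0,0,0,0,8,0,0,0,0,0,8,0,0,0,0,0,5.8,0,0,0,0,0,0,0,0,0,0,0,0,0,0,0,0,0,0]'
python3 - <<'E'
from h import *
from rig import robot
np.set_printoptions(precision=4,suppress=True)
d=robot.get_image("wrist"); np.savez("w3.npz",**d); cv2.imwrite("pics/w3.png",d["pixels"])
for q in [(325,85),(325,120),(325,165),(325,190),(325,240),(322,265),(322,285)]: print(q,world(d,*q))
d=robot.get_image("top"); np.savez("top3.npz",**d); cv2.imwrite("pics/top3.png",d["pixels"][180:330,90:240].repeat(4,0).repeat(4,1))
E
```

```text
time_s: 6.75
ee_pos: [0.4516, 0.347, 0.1359]
tool_rot: [[0.999, 0.045, -0.001], [0.045, -0.999, -0.0], [-0.001, 0.0, -1.0]]
force: [-0.3, -0.4, -0.7]
opening: 0.149
grip_force: 29.5
(325, 85) [0.5412 0.3507 0.1413]
(325, 120) [0.5296 0.3502 0.1411]
(325, 165) [0.5137 0.3494 0.1401]
(325, 190) [0.5046 0.349  0.1419]
(325, 240) [0.4851 0.3481 0.1427]
(322, 265) [0.4742 0.3488 0.1418]
(322, 285) [0.4652 0.3484 0.1412]
```

View pics/w3.png

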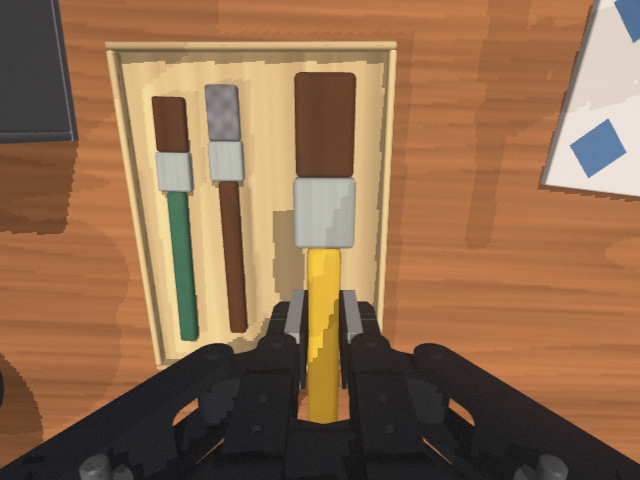

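The brush is level and lined up with the tray axis, over the free half, clear of the right wall (x≈385) and of brush_b (x≈230).

```bash
python3 -m jog '[0.3,0,3,0,0,0,0,0,3,0,0,0,0,0,3,0,0,0,0,0,2,0,0,0,0,0,1,0,0,0,0,0,0.3,0,0,0,0,0,0,0,0,0,0,0,0,0,0,0]'
```

```text
time_s: 7.65
ee_pos: [0.4555, 0.3479, 0.0144]
tool_rot: [[0.999, 0.044, 0.001], [0.044, -0.999, 0.001], [0.001, -0.001, -1.0]]
force: [-0.9, -0.1, -0.8]
opening: 0.151
grip_force: 29.5
```

```bash
python3 -m jog '[0,0,0.2,0,0,0,0,0,0.2,0,0,0,0,0,0.1,0,0,0,0,0,0,0,0,0]'
```

```text
time_s: 8.05
ee_pos: [0.4552, 0.3477, 0.0095]
tool_rot: [[0.999, 0.043, 0.001], [0.043, -0.999, 0.001], [0.001, -0.001, -1.0]]
force: [-0.7, -1.4, 9.3]
opening: 0.154
grip_force: 30.6
```

```bash
python3 -m jog '[0,0,-0.05,0,0,0,0,0,0,0,0,0,0,0,0,0,0,0,0,0,0,0,0,0,0,0,0,0,0,0]' 3.5
python3 -m jog '[0,0,-1,0,0,0,0,0,-3,0,0,0,0,0,-4,0,0,0,0,0,-5,0,0,0,0,0,-5,0,0,0,0,0,-4,0,0,0,0,0,0,0,0,0]'
python3 - <<'E'
from h import *
from rig import robot
d=robot.get_image("wrist"); np.savez("w4.npz",**d); cv2.imwrite("pics/w4.png",d["pixels"])
for q in [(325,150),(325,190)]: print(q,world(d,*q))
E
```

```text
time_s: 8.55
ee_pos: [0.4548, 0.3474, 0.0087]
tool_rot: [[0.999, 0.043, -0.0], [0.043, -0.999, -0.0], [-0.0, 0.0, -1.0]]
force: [-0.0, -0.2, 0.7]
opening: 0.413
grip_force: 0.0
time_s: 9.25
ee_pos: [0.4577, 0.3495, 0.2359]
tool_rot: [[0.999, 0.043, 0.01], [0.043, -0.999, 0.007], [0.01, -0.007, -1.0]]
force: [0.7, 0.4, -0.4]
opening: 0.411
grip_force: 0.0
(325, 150) [0.51451425 0.35201079 0.01415004]
(325, 190) [0.47580613 0.35026846 0.01623284]
```

View pics/w4.png

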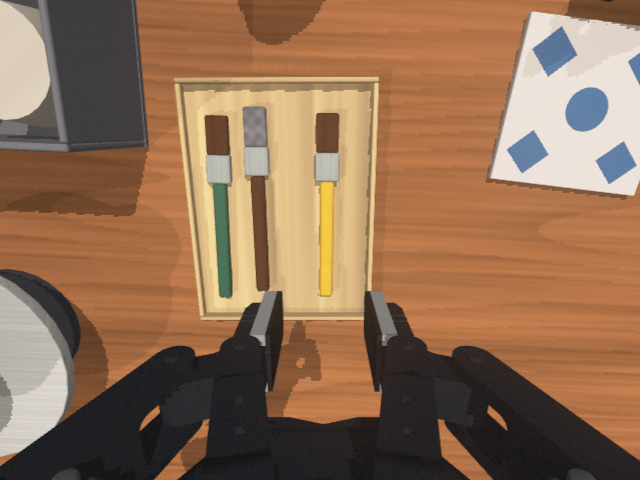

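The yellow brush lies flat in the free half with its bristles up, like the others. Next is the knob.

```bash
python3 -m jog '[1.5,3.6,0,0,0,0,1.5,3.6,0,0,0,0,1.5,3.6,0,0,0,0,1.5,3.6,0,0,0,0,1.5,3.6,0,0,0,0,1.5,3.6,0,0,0,0,1.5,3.6,0,0,0,0,1.5,3.7,0,0,0,0,1.5,3.7,0,0,0,0,1.5,3.7,0,0,0,0,1.5,3.7,0,0,0,0,1.5,3.7,0,0,0,0,0,0,0,0,0,7,0,0,0,0,0,6.3,0,0,0,0,0,0,0,0,0,0,0,0,0,0,0,0,0,0]' 6
python3 - <<'E'
from h import *
from rig import robot
np.set_printoptions(precision=4,suppress=True)
d=robot.get_image("wrist"); np.savez("w5.npz",**d); cv2.imwrite("pics/w5.png",d["pixels"])
d["pixels"]
h=cv2.cvtColor(d["pixels"],cv2.COLOR_BGR2HSV)
vv,uu=[x.ravel() for x in np.mgrid[100:440,100:540]];P=world(d,uu,vv);H=h[vv,uu]
near=np.hypot(P[:,0]-.6545,P[:,1]+.0816)<.08
S=P[near&(abs(P[:,2]-.072)<.003)&(H[:,1]>120)&(H[:,0]>100)&(H[:,0]<130)];print("sleeve",len(S),cv2.minAreaRect(S[:,:2].astype(np.float32)))
T=P[near&(P[:,2]>.1235)&(P[:,2]<.13)&((H[:,0]<8)|(H[:,0]>172))&(H[:,1]>150)];print("knob top",len(T),T.mean(0),cv2.minEnclosingCircle(T[:,:2].astype(np.float32)) if len(T) else 0)
s=robot.get_state();print(s["ee_pos"])
E
```

```text
time_s: 11.0
ee_pos: [0.6533, -0.081, 0.2282]
tool_rot: [[0.983, -0.185, -0.001], [-0.185, -0.983, 0.0], [-0.001, 0.0, -1.0]]
force: [-0.1, -0.1, -0.6]
opening: 0.702
grip_force: 0.0
sleeve 2346 ((0.6556081175804138, -0.08218688517808914), (0.05880928039550781, 0.04297272861003876), 79.07991790771484)
knob top 1030 [ 0.6559 -0.0824  0.1264] ((0.6552430987358093, -0.08235390484333038), 0.013527588918805122)
[ 0.6534 -0.081   0.2284]
```

View pics/w5.png

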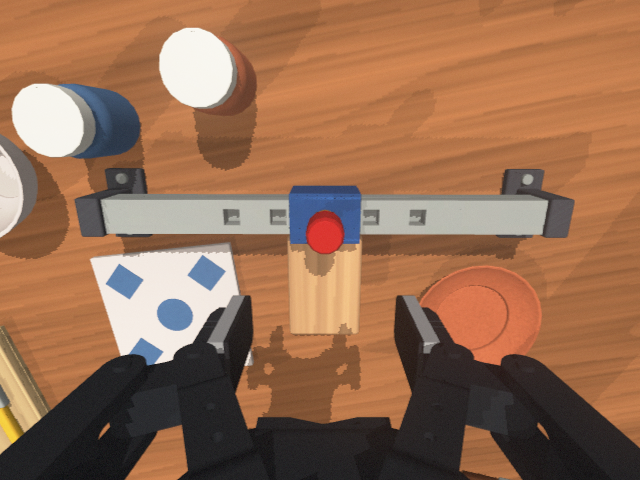

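The knob is at (325,233), with the tile on the left (tool −y). The sleeve fit (59 × 43 mm) and the knob top height of 126 mm match the given sizes.

```bash
python3 -m jog '[0.2,0.1,3,0,0,0,0,0,3,0,0,0,0,0,3,0,0,0,0,0,2.5,0,0,0,0,0,1.5,0,0,0,0,0,0.6,0,0,0,0,0,0,0,0,0,0,0,0,0,0,0]' 5
python3 -m jog '[0,0,0,0,0,0,0,0,0,0,0,0,0,0,0,0,0,0,0,0,0,0,0,0,0,0,0,0,0,0,0,0,0,0,0,0,0,0,0,0,0,0]' 2.0 45
```

```text
time_s: 11.85
ee_pos: [0.6564, -0.0828, 0.094]
tool_rot: [[0.982, -0.187, 0.002], [-0.187, -0.982, -0.0], [0.002, -0.0, -1.0]]
force: [0.2, -1.1, 0.5]
opening: 0.586
grip_force: 0.0
time_s: 12.55
ee_pos: [0.6563, -0.0829, 0.0944]
tool_rot: [[0.982, -0.188, 0.002], [-0.188, -0.982, -0.0], [0.002, -0.0, -1.0]]
force: [-1.2, -0.3, 6.1]
opening: 0.311
grip_force: 44.1
```

```bash
python3 -m jog '[0,0,-0.5,0,0,0,0,0,-0.5,0,0,0,0,0,-0.4,0,0,0,0,0,0,0,0,0,0,0,0,0,0,0]'
```

```text
time_s: 13.05
ee_pos: [0.6561, -0.0828, 0.1066]
tool_rot: [[0.982, -0.188, 0.001], [-0.188, -0.982, -0.0], [0.001, -0.0, -1.0]]
force: [6.3, -0.4, -7.7]
opening: 0.31
grip_force: 44.7
```

```bash
python3 -m jog '[0,0,-0.15,0,0,0,0,-0.5,0,0,0,0,0,-0.5,0,0,0,0,0,0,0,0,0,0]'
```

```text
time_s: 13.45
ee_pos: [0.658, -0.0728, 0.1079]
tool_rot: [[0.982, -0.187, 0.001], [-0.187, -0.982, -0.0], [0.001, -0.0, -1.0]]
force: [6.9, 0.1, -9.5]
opening: 0.305
grip_force: 45.0
```

```bash
cat > sl.py <<'E'
from h import *
from rig import robot
np.set_printoptions(precision=4,suppress=True)
d=robot.get_image("wrist"); cv2.imwrite("pics/sl.png",d["pixels"])
h=cv2.cvtColor(d["pixels"],cv2.COLOR_BGR2HSV)
vv,uu=[x.ravel() for x in np.mgrid[60:460,60:580]];P=world(d,uu,vv);H=h[vv,uu]
a=np.array([.189,.982]);c0=np.array([.6556,-.0822])
S=P[(abs(P[:,2]-.072)<.004)&(H[:,1]>120)&(H[:,0]>100)&(H[:,0]<130)]
r=cv2.minAreaRect(S[:,:2].astype(np.float32));print(r,"s",(S[:,:2]-c0)@a[:,None].__class__(a) if 0 else [((S[:,:2]-c0)@a).min(),((S[:,:2]-c0)@a).max()])
T=P[(P[:,2]>.12)&(P[:,2]<.15)&((H[:,0]<8)|(H[:,0]>172))&(H[:,1]>150)];print("knob",len(T),T[:,2].max() if len(T) else 0)
s=robot.get_state();print(s["ee_pos"],s["force"],(s["ee_pos"][:2]-c0)@a)
E
sed -i 's/(S\[:,:2\]-c0)@a\[:,None\].__class__(a) if 0 else //' sl.py
python3 sl.py
```

```text
((0.6605798006057739, -0.07286256551742554), (0.05950897932052612, 0.037493735551834106), 79.42821502685547) s [np.float64(-0.01966152775952878), np.float64(0.0398468152874238)]
knob 5259 0.1420173964931471
[ 0.658  -0.0728  0.1079] [ 5.7828  0.2134 -9.0411] 0.00971181963904811
```

```bash
python3 -m jog '[0,-0.5,0,0,0,0,0,-0.5,0,0,0,0,0,-0.5,0,0,0,0,0,-0.5,0,0,0,0,0,-0.5,0,0,0,0,0,-0.5,0,0,0,0,0,0,0,0,0,0,0,0,0,0,0,0]'; python3 sl.py
```

```text
time_s: 14.3
ee_pos: [0.6636, -0.0433, 0.1079]
tool_rot: [[0.982, -0.187, 0.001], [-0.187, -0.982, 0.0], [0.001, -0.0, -1.0]]
force: [6.0, 0.1, -9.1]
opening: 0.307
grip_force: 45.0
((0.6663475632667542, -0.04342242330312729), (0.059488821774721146, 0.03709394484758377), 79.42501831054688) s [np.float64(0.010356699278911691), np.float64(0.06986649168486947)]
knob 5251 0.14164643723161943
[ 0.6636 -0.0433  0.1079] [ 5.1333  0.4759 -9.2184] 0.0397155001357759
```

View pics/sl.png

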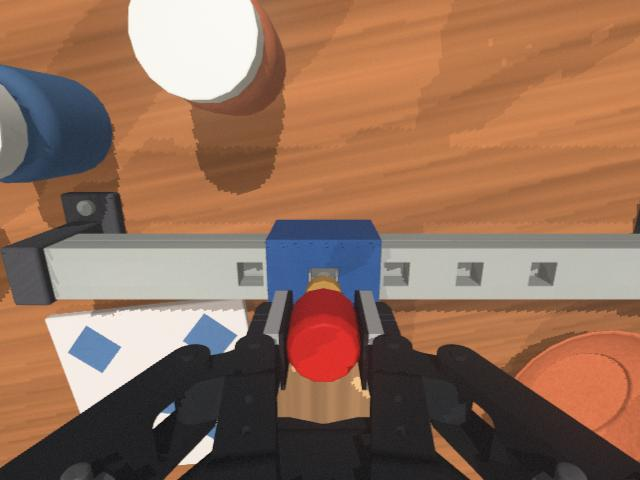

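The sleeve has moved 40 mm and is centred between the neighbouring holes at (250,272) and (397,272). I lower the pin now.

```bash
python3 -m jog '[0,0,0.4,0,0,0,0,0,0.4,0,0,0,0,0,0.4,0,0,0,0,0,0.2,0,0,0,0,0,0.1,0,0,0,0,0,0,0,0,0,0,0,0,0,0,0]'; python3 sl.py
```

```text
time_s: 15.05
ee_pos: [0.6637, -0.0434, 0.0944]
tool_rot: [[0.982, -0.188, 0.002], [-0.188, -0.982, -0.0], [0.002, -0.0, -1.0]]
force: [2.3, 1.4, 5.0]
opening: 0.31
grip_force: 46.2
((0.6703189611434937, -0.04436422511935234), (0.05954265594482422, 0.029531771317124367), 78.59315490722656) s [np.float64(0.010227426787611297), np.float64(0.06978791174736583)]
knob 4225 0.12848244326232344
[ 0.6637 -0.0434  0.0943] [2.2326 0.7765 6.1192] 0.039635973996683005
```

```bash
python3 -m jog '[0,0,0.1,0,0,0,0,0,0.1,0,0,0,0,0,0,0,0,0,0,0,0,0,0,0,0,0,0,0,0,0]'
python3 - <<'E'
from h import *
from rig import robot
d=robot.get_image("wrist"); cv2.imwrite("pics/f.png",d["pixels"])
h=cv2.cvtColor(d["pixels"],cv2.COLOR_BGR2HSV)
vv,uu=[x.ravel() for x in np.mgrid[60:460,200:450]];P=world(d,uu,vv);H=h[vv,uu]
T=P[((H[:,0]<8)|(H[:,0]>172))&(H[:,1]>180)&(P[:,2]>.1)&(P[:,2]<.15)];print(np.percentile(T[:,2],[50,80,90,95,99]))
E
```

```text
time_s: 15.6
ee_pos: [0.6639, -0.0434, 0.0942]
tool_rot: [[0.982, -0.188, 0.002], [-0.188, -0.982, -0.0], [0.002, -0.0, -1.0]]
force: [-2.7, 2.2, 19.0]
opening: 0.31
grip_force: 47.7
[0.1259129  0.12670617 0.12699651 0.12722366 0.12763042]
```

View pics/f.png

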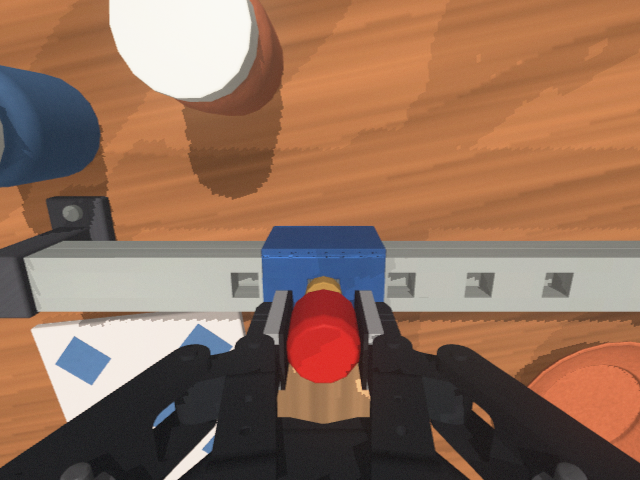

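The knob top is back at 0.126 m, which is its home height, and it is against a solid stop. I ease the push slightly and hand the job in.

```bash
python3 -m jog '[0,0,-0.1,0,0,0,0,0,0,0,0,0,0,0,0,0,0,0]'; python3 -c "
from rig import robot
print(robot.close_job())"
```

```text
time_s: 15.95
ee_pos: [0.6638, -0.0435, 0.0943]
tool_rot: [[0.982, -0.188, 0.002], [-0.188, -0.982, -0.0], [0.002, -0.0, -1.0]]
force: [-0.6, 1.2, 12.7]
opening: 0.308
grip_force: 47.0
the job is handed in; nothing more can be done
None
```

I handed in the job at about 16 s: the yellow brush lies flat in the free half of the tray, bristles the same way as the other two; the hand rest is one hole towards the tile with the pin fully down, and the gripper still holds the red knob.

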